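# Open the steam valve of the table-top steam generator

## Task

Open the steam on the white wedge-shaped steam generator: push the black knob on its sloping face in against its spring, keep it in while you turn it clockwise past the steel safety stop to the long full-steam mark, then let go so that it springs back out. Leave the things standing around it where they are.

Things in the scene. Friction and masses are not known exactly. Their poses are not given: they have to be found in the camera images.
- steam_unit: White wedge-shaped steam generator, 200 deep x 220 wide x 126 high, fixed on the board. Origin: centre of its underside. x points from its low front edge (35 high, x = -100) to its back, y to its left seen from the front, z up. From x = -100 to +30 its top is a control face sloping up to the back at 35 degrees; behind it a level top with a black cap (18 high) and a stub (38 high).
- knob_grip (a point): Point on the knob's axis inside the grip bar, 33 mm above the sloping face with the knob out; turns and sinks with it. z: knob's axis, straight out of the face, leaning 35 degrees from vertical to the unit's front. x: along the bar to the pointer tab. Black bar 14 thick (y), 46 long (x), top 10 mm above this point; below it a round skirt 56 across, its top 16 mm below this point.
- stop_top (a point): Top of the steel safety stop, a post 24 mm high on the face, 40 to 48 mm from the knob's axis straight up the slope; a steel lip on it, 12 wide, reaches over the path of the black pointer tab (8 wide, 10 high), which sticks out 9 mm from the skirt's rim at the bar's +x end. Marks beside the knob: short one upper left (shut), long one upper right (full steam).
- gauge (a point): Centre of the glass of a round steel pressure gauge on the face, 54 across, 7 thick, 98 mm left of the knob's axis; not to be handled. But for the stop, the face is clear for 65 mm around the knob's axis.
- knob_push (a joint): How far the knob is pushed in along its axis, m: 0 fully out, 0.008 fully in. Spring: about 3 N to start, 8 N fully in. Pushed in 0.006 or more, the pointer tab passes under the lip of the stop; with the knob out the tab runs against the lip.
- steam_knob (a joint): Turn of the knob, rad, growing clockwise as seen looking onto the face (against point z). 0 shut end, 1.45 open end stop. Starts at 0 to 0.25, pointer to the upper left. Not pushed in, it is blocked at 0.32; the tab is clear of the lip from 0.99. The long full-steam mark is at 1.35. Little friction (0.04 N m); stays where it is left.
- spray_bottle: Spray bottle with a green trigger head, 242 high, bystander left of the unit. Origin at its foot.
- can_white: White spray can, 52 across, 187 high, bystander at the left end of the board. Origin at its foot.
- masking_tape: Roll of masking tape lying flat, 100 across, 25 high, bystander in front of the unit. Origin at its underside.
- thread_reel_2: Reel of white thread, 35 across, 46 high, bystander in front of the unit's right side. Origin at its foot.
- thread_box: Small cardboard box, 45x70x33, bystander right of the unit. Origin at its underside.
- white_jar: White jar, 70 across, 57 high, bystander at the left end of the board. Origin at its foot.
- collar_stay_0: Flat white collar stay, 66 long, 12 wide, 8 high, bystander right of the unit. Origin at its underside.

How it is judged:
By the outcome, as a careful person would: the job done as asked, in the order asked, and still so for the second after the job is handed in, with the robot touching nothing.
It also fails if it takes over 32 s, if anything falls off the work surface, if the arm or the gripper's body presses on something with over 40 N, if the wrist force passes 120 N, or if a joint passes its speed limit or range.

## Robot

A 6-joint arm with a two-finger parallel gripper is mounted at the origin on a cart in front of the work surface, level with it; the furniture and walls round the work are solid. World frame = base frame: x ahead of the robot, y to its left, z up, the work surface at z = 0. Lengths are in m, angles in rad, forces in N, time in s.
With the tool pointing down it reaches from about 0.35 to 0.975 m from the base axis. Payload 4.9 kg.
Tool frame: the origin (TCP) lies on the mounting face of the last link; the fingertips stand 173 mm ahead of it and the grasp point (between the pads) lies ctrl.pinch_z ahead of it (ctrl.pinch_z is the distance from the TCP to the grasp point, in m); z points along the fingers, y is the line along which they close (so a half turn about z gives the same grasp; the last joint's range is limited). The gripper opens to 85 mm and grips with 20 to 120 N. Pads are 22 mm wide; open, the fingers measure 114 mm over their backs; the gripper's body (76 mm by 85 mm) begins 54 mm behind the grasp point. The pads swing forward as they close: fully open they stand 13 mm farther back than shut.
Start: joints at [-1.268, 0.053, 1.613, -0, 1.476, -0.119], TCP at [0.256, -0.57, 0.405] pointing down, gripper open.
Joint ranges: [-3.01, 3.01], [-1.01, 2.22], [0.06, 2.58], [-1.02, 4.17], [0.09, 2.62], [-3.14, 3.14]. Speed limits (rad/s): [2.57, 2.57, 3.14, 3.14, 3.14, 3.14].

## Interface

Orientations are given as a rotation vector (axis times angle).
In Python, from station import telemetry, eyes, ctrl gives the robot as it stands.
- The arm moves only by the tool apply_moves, never from a script. Its argument "plan" is a list of rows, each a list of 5 numbers: the finger opening in m, from 0 to 0.0854, then the shift along the tool's x, y, z in m, then the turn about the tool's z in rad. In form: [[jaw, x, y, z, roll], ...]. A call has 1 to 12 rows; each row is the pose to reach, as a shift and turn from the pose commanded when the call began, along the tool's axes at that moment; what a row does not reach only later rows make up. A row lasts 1/12 s, in which the tool goes at most 41.7 mm and 7.16 degrees, less where a joint would pass 70% of its speed; a pose out of reach is approached as far as the arm can. A call with a gripper value outside its range is refused whole. The fingers move at their own pace and stop on an object; "newtons" is the grip in N (left out, the last holds). Time passes only in rows, so rows that repeat a pose let the fingers close. It gives the time, the measured TCP pose, the force, the opening and the grip force at its end, in the units of the state.
- telemetry.get_obs(): the state, without advancing time (a new reading comes with each control period).
- eyes.get_image(name): name is "scene" or "top" or "wrist"; returns a dict with "img" (384x512x3 uint8, blue, green, red), "range_z" (384x512 float32, m along the optical axis (not along the pixel's ray), 0 where there is no reading), "K" (3x3 intrinsics, pixels), "pose" (4x4, takes a point from camera to world coordinates); the wrist camera has in their place "hand_eye" (4x4, takes a point from camera to tool coordinates, whose origin is the TCP and whose axes are the flange's). Camera axes: x right, y down, z forward; pixel columns grow to the right and rows downward; lengths in m; the calibration is good to about 2 mm. The wrist camera is an equidistant fisheye: a pixel r from the principal point sees the ray r / f radians off the axis. A picture is of the moment at which its call begins: read the wrist's pose just before it.
- ctrl.finish_job(): hands the job in; it is judged then, once.
Trained networks look in a picture, given as the dict that the camera call returned (one of the last four; its "shot" number tells which), for a name from the list of things; names that differ only in an ending like _2 or _b are one class to them, and where a whole thing is asked for, a point or a joint stands for the part that bears it (a point fixed in the world has none). Each returns a list of dicts, best first, with "confidence" (0 to 1); they miss things now and then, are a little off and sometimes report something else, mostly with a low value. They report only what shows in the picture. A call takes as long as a camera call.
- eyes.search_frame(thing, picture): "box" ([left, top, right, bottom] in pixels, round what is visible of it).
- eyes.outline_of(thing, picture): "region" (384x512 bool, what is visible of it) and "box" ([left, top, right, bottom] in pixels, round what is visible of it).
- eyes.tip_of(thing, picture): "point" ([column, row] in pixels: a listed point, or the origin of a listed thing).
The state is a dict: "t": time; "q": joint angles; "dq": joint speeds; "effort": joint torques, N m; "tool_pos": TCP position; "tool_rot": TCP orientation; "contact_force": force on the tool from outside, world axes, zero at the start; "wrist_torque": the same for the moment, N m; "opening": finger opening in m; "grip_force": force on a finger pad.
Only numpy, scipy, OpenCV 4.12 (cv2) and the standard library are available. Lean on these libraries where they do the work, as an engineer would, in place of code of your own. Each camera call takes 0.05 s, during which the arm holds its last target. There are 200 camera calls.

## Working session

There is one attempt and no reset: what is moved stays moved. The work goes in short steps, Python scripts to look and compute and a tool call to move; the robot and the scene stay as the last step left them, time stands still between calls to the robot, and variables do not carry over. Pictures are saved under pics/ and viewed, at most 10 in all, crops included, and the job is handed in when it is done.

Besides the shell and the picture viewer there is one more tool, called by a JSON object that holds its "fn" and its "kwargs". apply_moves: Moves the arm, as the interface text tells. Its arguments: {"type":"object","properties":{"plan":{"type":"array","items":{"type":"array","items":{"type":"number"}}},"newtons":{"type":"number"}},"required":["plan"]}

```bash
mkdir -p pics; ls
cat > h.py <<'E'
import numpy as np, cv2
from scipy.spatial.transform import Rotation as R
from station import telemetry, eyes, ctrl
def T(obs):
    M=np.eye(4);M[:3,:3]=R.from_rotvec(obs["tool_rot"]).as_matrix();M[:3,3]=obs["tool_pos"];return M
def world(im,px):
    "pixel + depth -> world (pinhole cams)"
    c,r=int(round(px[0])),int(round(px[1])); w=im["range_z"][max(r-1,0):r+2,max(c-1,0):c+2]; w=w[w>0]
    z=np.median(w) if w.size else 0
    p=np.linalg.inv(im["K"])@[px[0],px[1],1]*z
    return (im["pose"]@[*p,1])[:3]
def ray(im,px):
    d=im["pose"][:3,:3]@(np.linalg.inv(im["K"])@[px[0],px[1],1]); return im["pose"][:3,3],d/np.linalg.norm(d)
def tri(a,b):
    A=np.zeros((3,3));y=np.zeros(3)
    for o,d in (a,b):
        P=np.eye(3)-np.outer(d,d);A+=P;y+=P@o
    x=np.linalg.solve(A,y)
    return x,[np.linalg.norm((np.eye(3)-np.outer(d,d))@(x-o)) for o,d in (a,b)]
E
python3 - <<'E'
from h import *
np.set_printoptions(precision=4,suppress=True)
o=telemetry.get_obs();print(o["t"],o["tool_pos"],o["tool_rot"],ctrl.pinch_z,o["contact_force"])
ims={n:eyes.get_image(n) for n in("scene","top")}
for n,im in ims.items():
    print(n,im["K"][0,0],im["pose"][:3,3]);cv2.imwrite(f"pics/{n}0.png",im["img"])
pts={}
for t in("knob_grip","stop_top","gauge","steam_unit"):
    for n,im in ims.items():
        r=eyes.tip_of(t,im)[:2]
        for k in r: print(t,n,k["confidence"],np.array(k["point"]),world(im,k["point"]))
        if r: pts[t,n]=ray(im,r[0]["point"])
    if (t,"scene") in pts and (t,"top") in pts: print(t,tri(pts[t,"scene"],pts[t,"top"]))
for t in("spray_bottle","can_white","masking_tape","thread_reel_2","thread_box","white_jar","collar_stay_0"):
    for n,im in ims.items():
        for k in eyes.tip_of(t,im)[:1]: print(t,n,k["confidence"],np.array(k["point"]),world(im,k["point"]))
E
```

```text
pics
0.0 [ 0.2558 -0.57    0.4035] [-3.07   -0.6572  0.0003] 0.1547 [0.3693 0.1998 0.6979]
scene 351.0939476359005 [-0.0914  0.926   0.6422]
top 397.3564438510582 [0.4095 0.1145 1.3327]
knob_grip scene 0.74 [237.3 190.2] [0.5333 0.1438 0.1167]
knob_grip top 0.74 [248.4 193.4] [0.5305 0.1315 0.1156]
knob_grip top 0.53 [235.5 184.1] [0.5629 0.1722 0.0906]
knob_grip (array([0.5348, 0.1344, 0.1119]), [np.float64(0.004751944873826731), np.float64(0.004751944873826755)])
stop_top scene 0.6 [227.9 183.5] [0.5759 0.1399 0.1258]
stop_top top 0.77 [244.9 176.7] [0.5819 0.1418 0.1196]
stop_top (array([0.579 , 0.1401, 0.1253]), [np.float64(0.0025489855485386985), np.float64(0.0025489855485385455)])
gauge scene 0.93 [219.  208.6] [0.5334 0.2332 0.0892]
gauge scene 0.4 [221.7 223.4] [0.502  0.2575 0.0604]
gauge top 0.79 [216. 190.] [0.5444 0.2332 0.0945]
gauge (array([0.5416, 0.2311, 0.086 ]), [np.float64(0.004733043744452671), np.float64(0.004733043744452808)])
spray_bottle scene 0.82 [186.8 249.5] [0.5243 0.3829 0.0271]
spray_bottle top 0.87 [180.2 192.9] [0.5354 0.3429 0.106 ]
can_white scene 0.96 [125.6 270.1] [0.5866 0.5414 0.0256]
can_white top 0.57 [129.2 171.6] [0.6061 0.5065 0.0916]
masking_tape scene 0.98 [257.8 245.2] [0.3797 0.2391 0.0253]
masking_tape top 0.72 [227.2 234.2] [ 0.4061  0.2052 -0.0001]
thread_reel_2 scene 0.67 [263.  219.7] [0.4656 0.0886 0.0042]
thread_reel_2 top 0.57 [269.4 219.3] [0.4525 0.0655 0.0464]
thread_box scene 0.58 [245.2 198.7] [0.5348 0.099  0.0656]
thread_box top 0.81 [281.1 176.8] [0.5926 0.0242 0.0331]
white_jar scene 0.66 [150.4 290.3] [0.4709 0.5539 0.0329]
white_jar top 0.71 [129.4 205.6] [0.5013 0.5145 0.057 ]
collar_stay_0 scene 0.68 [219.9 223. ] [0.5042 0.2631 0.0637]
collar_stay_0 top 0.44 [369.8 175. ] [ 0.6001 -0.2794 -0.0003]
```

Run:
```python
import cv2,numpy as np
a=cv2.imread("pics/top0.png")[120:260,170:330];b=cv2.imread("pics/scene0.png")[120:260,150:310]
f=lambda i:cv2.resize(i,None,fx=2.5,fy=2.5,interpolation=cv2.INTER_CUBIC)
cv2.imwrite("pics/c0.png",np.hstack([f(a),f(b)]))
```

```text
(no output)
```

View pics/c0.png

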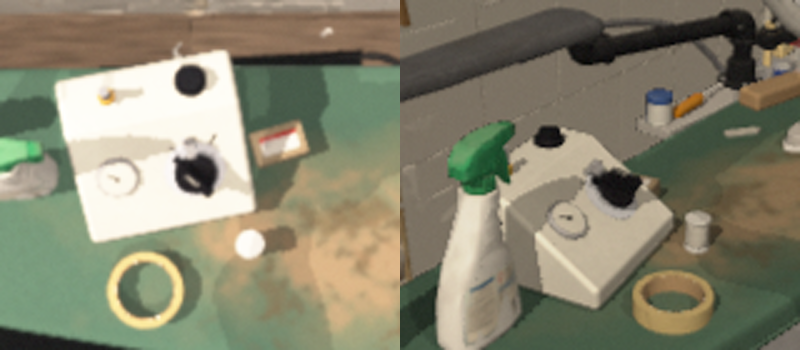

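View pics/top0.png

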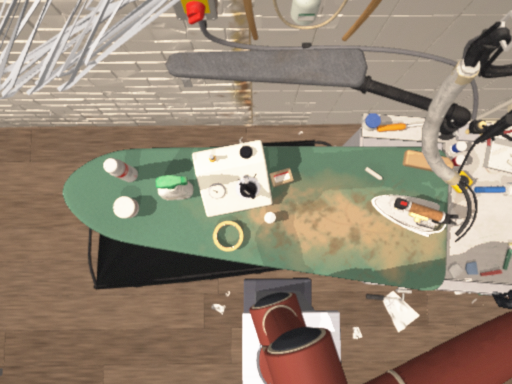

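The crop shows the unit yawed a little to the left. The knob is at about (248,190) in the top image with the stop just above it, and the gauge is at (216,190). Since the tool can only point down, I'll straddle or grip the bar from above and push along the slanted axis. First I'll bring the wrist camera over the unit.

```bash
cat >> h.py <<'E'
def wcloud(im,M):
    h,w=im["range_z"].shape;K=im["K"];u,v=np.meshgrid(np.arange(w),np.arange(h))
    x=(u-K[0,2])/K[0,0];y=(v-K[1,2])/K[1,1];r=np.hypot(x,y)+1e-9
    d=np.stack([x/r*np.sin(r),y/r*np.sin(r),np.cos(r)],-1)
    p=d/d[...,2:]*im["range_z"][...,None]
    A=M@im["hand_eye"];return p@A[:3,:3].T+A[:3,3]
def wray(im,M,px):
    K=im["K"];x=(px[0]-K[0,2])/K[0,0];y=(px[1]-K[1,2])/K[1,1];r=np.hypot(x,y)+1e-9
    A=M@im["hand_eye"];return A[:3,3],A[:3,:3]@[x/r*np.sin(r),y/r*np.sin(r),np.cos(r)]
E
python3 - <<'E'
from h import *
np.set_printoptions(precision=4,suppress=True)
M=T(telemetry.get_obs()); im=eyes.get_image("top")
K=im["K"];u,v=np.meshgrid(np.arange(512),np.arange(384));z=im["range_z"]
P=np.stack([(u-K[0,2])/K[0,0]*z,(v-K[1,2])/K[1,1]*z,z],-1)@im["pose"][:3,:3].T+im["pose"][:3,3]
reg=eyes.outline_of("steam_unit",im)[0]["region"]
Q=P[reg&(z>0)];Q=Q[(Q[:,2]>.03)&(Q[:,2]<.12)]
rng=np.random.default_rng(0);best=0
for _ in range(1000):
    s=Q[rng.choice(len(Q),3)];n=np.cross(s[1]-s[0],s[2]-s[0]);n/=np.linalg.norm(n)+1e-12
    k=abs((Q-s[0])@n)<.004
    if k.sum()>best:best=k.sum();b=k
c=Q[b].mean(0);n=np.linalg.svd(Q[b]-c)[2][2];n*=np.sign(n[2])
print(best,len(Q),c,n,np.degrees(np.arccos(n[2])),"yaw",np.degrees(np.arctan2(-n[1],-n[0])))
r=cv2.minAreaRect((P[reg&(z>0)][:,:2]*1000).astype(np.float32));print(r)
tgt=np.array([.50,.13,.38]);print("tool shift",M[:3,:3].T@(tgt-M[:3,3]), "hand_eye",im.get("hand_eye"))
w=eyes.get_image("wrist");print(w["hand_eye"],w["K"])
E
```

```text
2175 2838 [0.5463 0.1735 0.078 ] [-0.5622 -0.1044  0.8204] 34.87887155616376 yaw 10.521248112899753
((700.217529296875, 203.9132537841797), (444.13323974609375, 247.6472930908203), 9.216177940368652)
tool shift [ 0.5094 -0.5389  0.0247] hand_eye None
[[ 0.0013 -0.9449 -0.3273  0.0841]
 [ 1.      0.0011  0.0007 -0.0011]
 [-0.0003 -0.3273  0.9449  0.0309]
 [ 0.      0.      0.      1.    ]] [[297.3186   0.     259.523 ]
 [  0.     297.3186 189.585 ]
 [  0.       0.       1.    ]]
```

{"fn": "apply_moves", "kwargs": {"plan": [[0.04,0.024,-0.026,0,0],[0.04,0.048,-0.053,0,0],[0.04,0.072,-0.08,0,0],[0.04,0.096,-0.107,0,0],[0.04,0.121,-0.134,0,0],[0.04,0.145,-0.161,0,0],[0.04,0.17,-0.188,0,0],[0.04,0.194,-0.215,0,0],[0.04,0.218,-0.242,0,0],[0.04,0.243,-0.269,0,0],[0.04,0.243,-0.269,0,0]], "newtons": 30}}

```text
t: 2.27
tool_pos: [0.3685, -0.221, 0.4049]
tool_rot: [-3.069, -0.667, -0.003]
contact_force: [-0.4, -0.5, 0.3]
opening: 0.0401
grip_force: 0.0
```

{"fn": "apply_moves", "kwargs": {"plan": [[0.04,0.024,-0.026,0,0],[0.04,0.048,-0.053,0,0],[0.04,0.072,-0.08,0,0],[0.04,0.096,-0.107,0,0],[0.04,0.121,-0.134,0,0],[0.04,0.145,-0.161,0,0],[0.04,0.17,-0.188,0,0],[0.04,0.194,-0.215,0,0],[0.04,0.218,-0.242,0,0],[0.04,0.243,-0.269,0,0],[0.04,0.243,-0.269,0,0]]}}

```text
t: 3.18
tool_pos: [0.48, 0.1236, 0.4047]
tool_rot: [-3.068, -0.666, -0.001]
contact_force: [-1.0, -0.2, -0.3]
opening: 0.0403
grip_force: 0.0
```

```bash
cat > look.py <<'E'
from h import *
import sys
np.set_printoptions(precision=4,suppress=True)
o=telemetry.get_obs();M=T(o);w=eyes.get_image("wrist")
print(o["t"],o["tool_pos"],o["q"],"x",M[:3,0],o["opening"],o["contact_force"])
cv2.imwrite(f"pics/{sys.argv[1]}.png",w["img"]);np.savez(f"{sys.argv[1]}.npz",M=M,z=w["range_z"],K=w["K"],he=w["hand_eye"],img=w["img"])
C=wcloud(w,M)
for t in("knob_grip","stop_top","gauge"):
    for k in eyes.tip_of(t,w)[:2]:
        p=k["point"];print(t,k["confidence"],np.array(p),C[int(round(p[1])),int(round(p[0]))],wray(w,M,p))
r=eyes.outline_of("steam_unit",w)[0]["region"]&(w["range_z"]>0)
np.save("reg.npy",r)
Q=C[r];Q=Q[(Q[:,2]>.03)&(Q[:,2]<.13)]
rng=np.random.default_rng(0);best=0
for _ in range(500):
    s=Q[rng.choice(len(Q),3)];n=np.cross(s[1]-s[0],s[2]-s[0]);n/=np.linalg.norm(n)+1e-12
    if abs(abs(n[2])-.82)>.06: continue
    k=abs((Q-s[0])@n)<.002
    if k.sum()>best:best=k.sum();b=k
c=Q[b].mean(0);n=np.linalg.svd(Q[b]-c,full_matrices=False)[2][2];n*=np.sign(n[2])
print("plane",best,c,n,np.degrees(np.arccos(n[2])),"yaw",np.degrees(np.arctan2(-n[1],-n[0])))
E
python3 look.py w1
```

```text
3.1833 [0.48   0.1236 0.4047] [ 0.1012 -0.2649  1.9067  0.0021  1.4992  1.2445] x [0.91   0.4145 0.0013] 0.04029631894937458 [-0.9518 -0.2394 -0.2586]
knob_grip 0.71 [275.  124.5] [0.5356 0.1361 0.1194] (array([0.5561, 0.1596, 0.3739]), array([-0.0816, -0.0924, -0.9924]))
knob_grip 0.67 [115.2  37.4] [0.5539 0.3288 0.0725] (array([0.5561, 0.1596, 0.3739]), array([-0.0072,  0.4887, -0.8724]))
stop_top 0.96 [287.7  82.3] [0.5728 0.1416 0.122 ] (array([0.5561, 0.1596, 0.3739]), array([ 0.0648, -0.0705, -0.9954]))
gauge 0.58 [182.9  76.2] [0.5409 0.2324 0.0933] (array([0.5561, 0.1596, 0.3739]), array([-0.0532,  0.2508, -0.9666]))
plane 23169 [0.5629 0.1774 0.091 ] [-0.5626 -0.1057  0.8199] 34.92184572262985 yaw 10.636677703026315
```

View pics/w1.png

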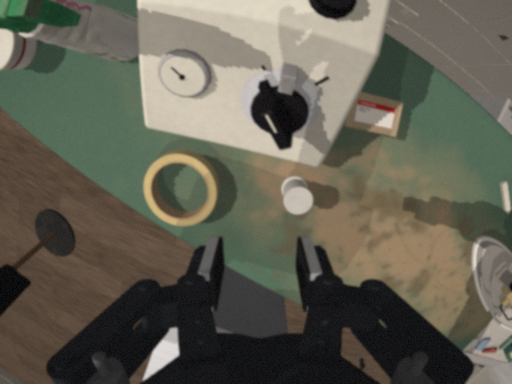

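The wrist view shows the knob at about (280,110), the stop at (288,80), and the long mark at (322,80). I'll rectify the picture into the face plane to get the axis and bar angle.

```bash
cat > rect.py <<'E'
from h import *
import sys
np.set_printoptions(precision=4,suppress=True)
d=np.load(sys.argv[1]+".npz");im=dict(range_z=d["z"],K=d["K"],hand_eye=d["he"]);C=wcloud(im,d["M"])
yaw=np.radians(10.58);a=np.radians(35)
ux=np.array([np.cos(yaw),np.sin(yaw),0]);L=np.array([-np.sin(yaw),np.cos(yaw),0])
n=np.cos(a)*np.array([0,0,1])-np.sin(a)*ux;S=np.cross(L,n)
c=np.array([.5629,.1774,.091]);B=np.stack([S,L,n])
print("S",S,"L",L,"n",n)
P=(C-c)@B.T
for nm,p in dict(knob_ray=None,).items(): pass
K=d["K"];A=d["M"]@d["he"];Ai=np.linalg.inv(A)
def rect(h,s0,l0,half=.07,px=.0004):
    N=int(2*half/px);j,i=np.meshgrid(np.arange(N),np.arange(N))
    s=s0+half-i*px;l=l0+half-j*px
    W=c+s[...,None]*S+l[...,None]*L+h*n
    q=W@Ai[:3,:3].T+Ai[:3,3];r=np.hypot(q[...,0],q[...,1]);t=np.arctan2(r,q[...,2])
    u=(K[0,2]+K[0,0]*t*q[...,0]/r).astype(np.float32);v=(K[1,2]+K[1,1]*t*q[...,1]/r).astype(np.float32)
    return cv2.remap(d["img"],u,v,cv2.INTER_CUBIC),cv2.remap(P[...,2].astype(np.float32),u,v,cv2.INTER_NEAREST)
for t,p in eval(sys.argv[2]).items():
    print(t,(np.array(p)-c)@B.T)
s0,l0=map(float,sys.argv[3:5])
o=[]
for h in (0.,.017,.043):
    I,H=rect(h,s0,l0)
    N=len(I);I=I.copy()
    for k in range(0,N,50): cv2.line(I,(k,0),(k,4),(0,0,255),1);cv2.line(I,(0,k),(4,k),(0,0,255),1)
    cv2.drawMarker(I,(N//2,N//2),(0,0,255),cv2.MARKER_CROSS,14,1)
    o.append(I)
I,H=rect(.017,s0,l0)
o.append(cv2.applyColorMap(np.clip((H+.005)/.055*255,0,255).astype(np.uint8),cv2.COLORMAP_JET))
out=np.vstack([np.hstack(o[:2]),np.hstack(o[2:])]);out=cv2.resize(out,(600,600),interpolation=cv2.INTER_AREA);cv2.imwrite(sys.argv[5],out)
# fit: points at bar top
m=(abs(P[...,2]-.043)<.004)&(abs(P[...,0]-s0)<.04)&(abs(P[...,1]-l0)<.04)
q=P[m][:,:2];print("bar pts",len(q),q.mean(0),q.min(0),q.max(0),cv2.minAreaRect((q*1000).astype(np.float32)))
m=(P[...,2]>.030)&(P[...,2]<.05)&(abs(P[...,0]-s0)<.04)&(abs(P[...,1]-l0)<.04)
q=P[m];print("n hi",np.percentile(q[:,2],[50,90,98]))
E
python3 rect.py w1 "dict(knob=[.5356,.1361,.1194],knob2=[.5348,.1344,.1119],stop=[.5728,.1416,.122],stop2=[.579,.1401,.1253],gauge=[.5409,.2324,.0933],gauge2=[.5416,.2311,.086])" -0.015 -0.04 pics/r1.png
```

```text
S [0.8052 0.1504 0.5736] L [-0.1836  0.983   0.    ] n [-0.5638 -0.1053  0.8192]
knob [-0.0119 -0.0356  0.043 ]
knob2 [-0.0171 -0.0371  0.0375]
stop [ 0.0204 -0.037   0.0236]
stop2 [ 0.027  -0.0396  0.0229]
gauge [-0.0081  0.0581  0.0085]
gauge2 [-0.0119  0.0567  0.0023]
bar pts 653 [-0.0175 -0.0373] [-0.0396 -0.0562] [ 0.001  -0.0199] ((-19.92157745361328, -37.901878356933594), (45.520145416259766, 14.505831718444824), 36.59846496582031)
n hi [0.0423 0.0435 0.0441]
```

View pics/r1.png

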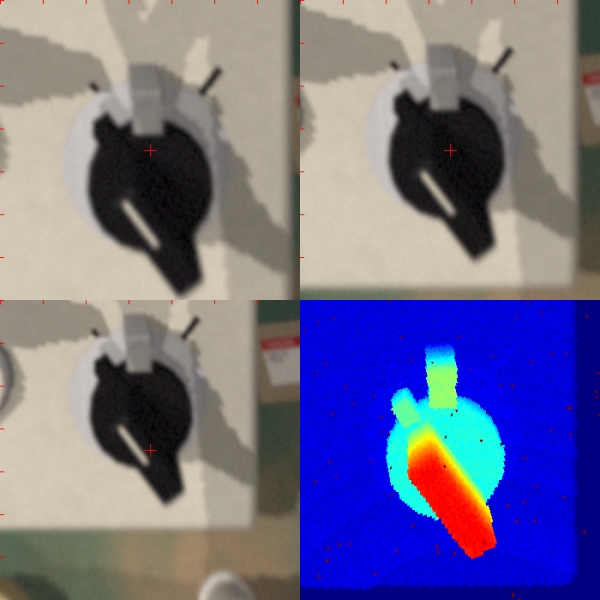

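```bash
cat > plan.py <<'E'
from h import *
np.set_printoptions(precision=4,suppress=True)
yaw=np.radians(10.58);t=np.radians(35)
ux=np.array([np.cos(yaw),np.sin(yaw),0]);L=np.array([-np.sin(yaw),np.cos(yaw),0])
n=np.cos(t)*np.array([0,0,1])-np.sin(t)*ux;S=np.cross(L,n);c=np.array([.5629,.1774,.091])
G=c-.0190*S-.0380*L+.033*n
D=.008;UP=.010   # back along the bar; grasp point above G's level
def pose(a,push):
    "TCP target and tool yaw for bar angle a (rad, left of upslope)"
    b=np.cos(a)*S+np.sin(a)*L
    p=G-D*b-push*n+np.array([0,0,UP+ctrl.pinch_z])
    return p, yaw+np.arctan2(np.sin(a),np.cos(a)*np.cos(t))*0+yaw*0+np.arctan(np.tan(a)/np.cos(t)) 
def rel(M,a,push,dz=0):
    p,_=pose(a,push);y=yaw+phi(a);p=p+[0,0,dz]
    y0=np.arctan2(M[1,0],M[0,0])
    return np.r_[M[:3,:3].T@(p-M[:3,3]),y0-y]
def phi(a):
    # horizontal direction of closing = horizontal projection of bar's side normal m
    m=-np.sin(a)*S+np.cos(a)*L; return np.arctan2(-m@ux,m@L)
E
python3 - <<'E'
from plan import *
M=T(telemetry.get_obs());a=np.radians(36.6)
print("G",G,"phi",np.degrees(phi(a)),np.degrees(phi(-.695)))
print("above",rel(M,a,0,.05)); print("at",rel(M,a,0))
E
```

```text
G [0.536  0.1337 0.1071] phi 31.314491028548478 -34.33268761919914
above [ 0.052   0.0128  0.0865 -0.311 ]
at [ 0.052   0.0127  0.1365 -0.311 ]
```

{"fn": "apply_moves", "kwargs": {"plan": [[0.04,0.02,0.005,0.02,-0.1],[0.04,0.04,0.01,0.045,-0.2],[0.04,0.052,0.013,0.075,-0.311],[0.04,0.052,0.013,0.087,-0.311],[0.04,0.052,0.013,0.087,-0.311],[0.04,0.052,0.013,0.087,-0.311]]}}

```text
t: 3.93
tool_pos: [0.5313, 0.1281, 0.3174]
tool_rot: [-2.935, -1.12, 0.003]
contact_force: [0.0, -0.0, 0.8]
opening: 0.0398
grip_force: 0.0
```

```bash
python3 look.py w2
python3 - <<'E'
from plan import *
M=T(telemetry.get_obs());print("at",rel(M,np.radians(36.6),0))
E
python3 rect.py w2 "dict()" -0.019 -0.038 pics/r2.png
```

```text
3.9333 [0.5313 0.1281 0.3174] [ 0.1004 -0.0638  1.8782 -0.0001  1.329   0.9419] x [ 0.7456  0.6664 -0.0015] 0.03975154363828958 [ 0.042  -0.0067  0.767 ]
knob_grip 0.62 [255.5 211.8] [0.5385 0.1391 0.1216] (array([0.5934, 0.1853, 0.2864]), array([-0.3062, -0.2552, -0.9171]))
stop_top 0.69 [290.6 165.6] [0.5736 0.1437 0.1235] (array([0.5934, 0.1853, 0.2864]), array([-0.1171, -0.2438, -0.9627]))
stop_top 0.5 [476.7 309.6] [ 0.6022 -0.2831  0.0046] (array([0.5934, 0.1853, 0.2864]), array([ 0.016 , -0.8559, -0.5169]))
gauge 0.78 [152.2 103.3] [0.5412 0.2347 0.0944] (array([0.5934, 0.1853, 0.2864]), array([-0.255 ,  0.2401, -0.9367]))
plane 38001 [0.5713 0.1813 0.0972] [-0.5612 -0.1056  0.8209] 34.824452475288346 yaw 10.653125182544532
at [-0.001   0.0004  0.0518  0.0009]
S [0.8052 0.1504 0.5736] L [-0.1836  0.983   0.    ] n [-0.5638 -0.1053  0.8192]
bar pts 940 [-0.0161 -0.0363] [-0.0412 -0.0556] [ 0.0014 -0.02  ] ((-19.880496978759766, -38.03557205200195), (45.99288558959961, 13.82939624786377), 37.01643753051758)
n hi [0.0417 0.0433 0.0437]
```

View pics/w2.png

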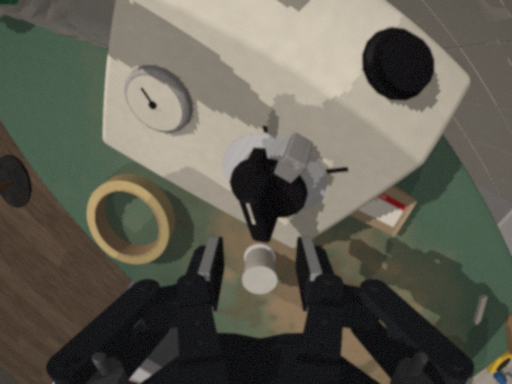

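View pics/r2.png

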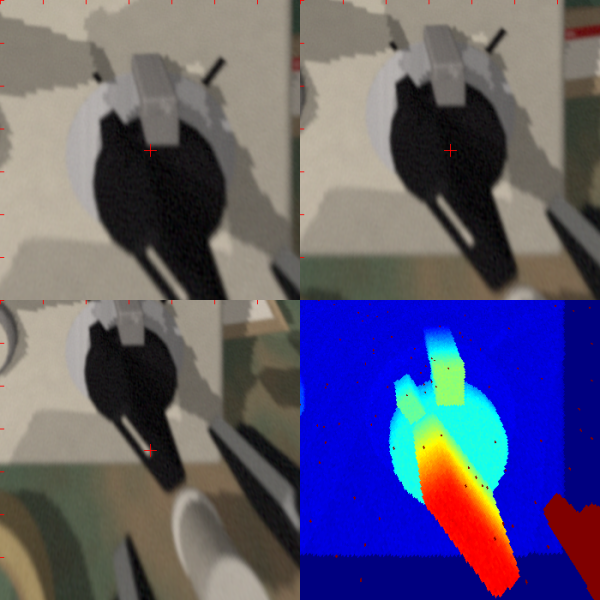

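The bar centre and angle agree between the two views: (-19.9, -38.0) mm in the face plane, 37°. I'll descend around the bar and close.

{"fn": "apply_moves", "kwargs": {"plan": [[0.04,-0.001,0,0.02,0],[0.04,-0.001,0,0.036,0],[0.04,-0.001,0,0.046,0],[0.04,-0.001,0,0.052,0],[0.04,-0.001,0,0.052,0]]}}

```text
t: 4.6
tool_pos: [0.5308, 0.1284, 0.2654]
tool_rot: [-2.933, -1.125, 0.002]
contact_force: [-3.0, -0.7, 2.0]
opening: 0.0398
grip_force: 1.4
```

{"fn": "apply_moves", "kwargs": {"plan": [[0.025,0,0,0,0],[0.01,0,0,0,0],[0.0,0,0,0,0],[0.0,0,0,0,0],[0.0,0,0,0,0],[0.0,0,0,0,0]], "newtons": 30}}

```text
t: 5.1
tool_pos: [0.5318, 0.1285, 0.267]
tool_rot: [2.932, 1.125, 0.005]
contact_force: [1.6, 1.5, 4.6]
opening: 0.0177
grip_force: 28.9
```

```bash
python3 look.py w3
python3 - <<'E'
from plan import *
o=telemetry.get_obs();M=T(o);print(o["opening"],o["grip_force"],o["contact_force"],o["wrist_torque"],"f along n",np.dot(o["contact_force"],n))
a0=np.radians(37)
# deltas relative to the nominal pose so that present offset drops out
M0=np.eye(4);y=yaw+phi(a0);M0[:3,:3]=np.array([[np.cos(y),np.sin(y),0],[np.sin(y),-np.cos(y),0],[0,0,-1]]);M0[:3,3]=pose(a0,0)[0]
print("err now",rel(M,a0,0))
for p in(.003,.006,.009):print("push",p,rel(M0,a0,p))
E
```

```text
5.1 [0.5318 0.1285 0.267 ] [ 0.101  -0.0062  1.9128  0.0002  1.2315  0.9391] x [0.7434 0.6688 0.003 ] 0.01766219058824344 [1.5572 1.511  4.637 ]
knob_grip 0.58 [254.9 247.3] [0.5444 0.1436 0.1235] (array([0.5939, 0.1859, 0.2363]), array([-0.381 , -0.3253, -0.8654]))
stop_top 0.85 [302.2 201.3] [0.5732 0.1433 0.1227] (array([0.5939, 0.1859, 0.2363]), array([-0.1688, -0.3475, -0.9224]))
gauge 0.74 [120.9 114.5] [0.5408 0.2328 0.0938] (array([0.5939, 0.1859, 0.2363]), array([-0.3352,  0.2939, -0.8951]))
plane 57294 [0.5762 0.1799 0.1004] [-0.5606 -0.1056  0.8213] 34.7831657408519 yaw 10.66460502750728
0.01740700474001946 29.05979924602434 [2.1513 2.1434 5.9529] [-0.0798 -0.8279 -0.2152] f along n 3.4376868044262627
err now [-0.0004  0.0003 -0.0013 -0.005 ]
push 0.003 [0.0015 0.0009 0.0025 0.    ]
push 0.006 [0.0029 0.0018 0.0049 0.    ]
push 0.009 [0.0044 0.0027 0.0074 0.    ]
```

View pics/w3.png

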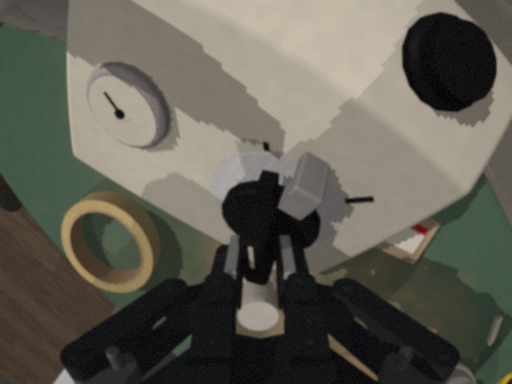

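The fingers grip the bar (at about (262,250)) and the tab is still left of the stop. I'll push in along the axis.

{"fn": "apply_moves", "kwargs": {"plan": [[0.0,0.0007,0.0004,0.0012,0],[0.0,0.0015,0.0009,0.0025,0],[0.0,0.0022,0.0013,0.0037,0],[0.0,0.0029,0.0018,0.0049,0],[0.0,0.0037,0.0022,0.0062,0],[0.0,0.0044,0.0027,0.0074,0],[0.0,0.0044,0.0027,0.0074,0],[0.0,0.0044,0.0027,0.0074,0]]}}

```text
t: 6.02
tool_pos: [0.5364, 0.1294, 0.2616]
tool_rot: [-2.933, -1.126, 0.003]
contact_force: [-9.3, -0.7, 21.1]
opening: 0.0175
grip_force: 32.4
```

```bash
python3 look.py w4; python3 rect.py w4 "dict()" -0.019 -0.038 pics/r4.png
python3 - <<'E'
from plan import *
o=telemetry.get_obs();M=T(o);print(o["opening"],o["grip_force"],o["contact_force"],o["wrist_torque"],"f along n",np.dot(o["contact_force"],n))
a0=np.radians(37);print("err",rel(M,a0,.009))
# skirt / tab height above face, seen beside the bar, w3 against w4
c0=c
for f in("w1","w2","w3","w4"):
    d=np.load(f+".npz");C=wcloud(dict(range_z=d["z"],K=d["K"],hand_eye=d["he"]),d["M"])
    P=(C-c)@np.stack([S,L,n]).T
    r=np.hypot(P[...,0]+.019,P[...,1]+.038);g=np.degrees(np.arctan2(P[...,1]+.038,P[...,0]+.019))
    k=(r>.016)&(r<.026)&(abs(g+15)<25)&(P[...,2]<.021);t=(r>.031)&(r<.036)&(abs(g-37)<6)&(P[...,2]<.03);face=(r>.05)&(r<.062)&(abs(g-60)<20)
    print(f,"skirt",k.sum(),np.median(P[...,2][k]),"tab",t.sum(),np.median(P[...,2][t]),"face",np.median(P[...,2][face]))
def M0f(a,p):
    M0=np.eye(4);y=yaw+phi(a);M0[:3,:3]=np.array([[np.cos(y),np.sin(y),0],[np.sin(y),-np.cos(y),0],[0,0,-1]]);M0[:3,3]=pose(a,p)[0];return M0
M0=M0f(a0,.009)
for th in np.linspace(0,1.40,13)[1:]: print("turn %.3f"%th,rel(M0,a0-th,.009))
E
```

```text
6.0167 [0.5364 0.1294 0.2616] [ 0.1019  0.013   1.9034 -0.0004  1.2268  0.9397] x [ 0.7431  0.6692 -0.0015] 0.017513715737744476 [-9.2531 -0.6536 21.0863]
knob_grip 0.86 [253.1 250.5] [0.5466 0.144  0.1182] (array([0.5984, 0.1868, 0.2305]), array([-0.3962, -0.3282, -0.8575]))
stop_top 0.89 [301.  213.9] [0.5741 0.1428 0.1236] (array([0.5984, 0.1868, 0.2305]), array([-0.2052, -0.3717, -0.9054]))
gauge 0.95 [110.3 119.6] [0.5403 0.2349 0.0938] (array([0.5984, 0.1868, 0.2305]), array([-0.3705,  0.3082, -0.8762]))
plane 59476 [0.5779 0.1807 0.1017] [-0.5605 -0.1056  0.8214] 34.77264682470705 yaw 10.674961949887694
S [0.8052 0.1504 0.5736] L [-0.1836  0.983   0.    ] n [-0.5638 -0.1053  0.8192]
bar pts 1251 [ 0.0016 -0.0441] [-0.0322 -0.0689] [ 0.021  -0.0187] ((-6.079596519470215, -48.32539367675781), (30.55731773376465, 66.75708770751953), 41.65377426147461)
n hi [0.0378 0.0478 0.0496]
0.017590350060779917 32.31998179209768 [-9.6309 -1.6704 20.7213] [-0.3958  1.1139 -0.2135] f along n 22.5799554552627
err [ 0.      0.0006  0.0008 -0.0045]
w1 skirt 236 0.01642442973402553 tab 123 0.015809576019300525 face 0.0008707257021224807
w2 skirt 279 0.01681985511896613 tab 237 0.015965349813728963 face 0.12271188790894136
w3 skirt 232 0.01516733732019557 tab 249 0.011378886771430098 face 0.1023091696934085
w4 skirt 41 0.008986190800402036 tab 216 0.006513682560357922 face 0.09555139560923556
turn 0.117 [ 0.     -0.0009  0.0003  0.1063]
turn 0.233 [ 0.0002 -0.0018  0.0005  0.2089]
turn 0.350 [ 0.0004 -0.0027  0.0007  0.3084]
turn 0.467 [ 0.0007 -0.0035  0.0009  0.4058]
turn 0.583 [ 0.0012 -0.0044  0.0009  0.5019]
turn 0.700 [ 0.0016 -0.0052  0.0009  0.5975]
turn 0.817 [ 0.0022 -0.0059  0.0009  0.6935]
turn 0.933 [ 0.0028 -0.0066  0.0007  0.7907]
turn 1.050 [ 0.0035 -0.0072  0.0006  0.8901]
turn 1.167 [ 0.0042 -0.0077  0.0003  0.9924]
turn 1.283 [ 0.005  -0.0082  0.      1.0984]
turn 1.400 [ 0.0058 -0.0085 -0.0003  1.209 ]
```

The skirt sank 8 mm, so the knob is fully in. The force along the axis is 22 N. Now I'll turn it.

{"fn": "apply_moves", "kwargs": {"plan": [[0.0,0.0,-0.0009,0.0003,0.106],[0.0,0.0002,-0.0018,0.0005,0.209],[0.0,0.0004,-0.0027,0.0007,0.308],[0.0,0.0007,-0.0035,0.0009,0.406],[0.0,0.0012,-0.0044,0.0009,0.502],[0.0,0.0016,-0.0052,0.0009,0.597],[0.0,0.0022,-0.0059,0.0009,0.693],[0.0,0.0028,-0.0066,0.0007,0.79],[0.0,0.0035,-0.0072,0.0006,0.89],[0.0,0.0042,-0.0077,0.0003,0.992],[0.0,0.005,-0.0082,0.0,1.098],[0.0,0.0055,-0.0084,-0.0002,1.16]]}}

```text
t: 7.27
tool_pos: [0.5351, 0.139, 0.2603]
tool_rot: [-3.07, 0.667, -0.002]
contact_force: [-15.2, -15.2, 27.5]
opening: 0.0139
grip_force: 121.6
```

```bash
cat > ang.py <<'E'
from plan import *
import sys
d=np.load(sys.argv[1]+".npz");C=wcloud(dict(range_z=d["z"],K=d["K"],hand_eye=d["he"]),d["M"])
P=(C-c)@np.stack([S,L,n]).T;s=P[...,0]+.019;l=P[...,1]+.038
r=np.hypot(s,l);g=np.degrees(np.arctan2(l,s));h=P[...,2]
t=(r>.030)&(r<.036)&(h>.003)&(h<.030)&(abs(g)<75)
H,e=np.histogram(g[t],np.arange(-75,76,5));print("tab ring",list(zip(e[:-1].astype(int),H)))
for lo in range(-70,71,10):
    k=t&(abs(g-lo)<5)
    if k.sum()>5: print(lo,"h",np.round(np.median(h[k]),4),end="; ")
k=(h>.035)&(h<.05)&(r<.03);q=np.c_[s,l][:0]
pts=np.stack([s[k],l[k]],-1)*1000
if len(pts)>20: print("\nbar",len(pts),cv2.minAreaRect(pts.astype(np.float32)))
E
python3 look.py w5; python3 ang.py w5
python3 - <<'E'
from plan import *
o=telemetry.get_obs();M=T(o);print(o["opening"],o["grip_force"],o["wrist_torque"],"f along n",np.dot(o["contact_force"],n));print("err",rel(M,np.radians(37)-1.34,.009))
E
```

```text
7.2667 [0.5351 0.139  0.2603] [ 0.1196  0.0165  1.9022 -0.0003  1.2218  2.1182] x [ 0.9099 -0.4148  0.0011] 0.013910587444296246 [-15.1886 -15.1588  27.5242]
knob_grip 0.55 [265.5 250.6] [0.5495 0.1299 0.1182] (array([0.6113, 0.1049, 0.2295]), array([-0.4741,  0.1934, -0.8589]))
stop_top 0.83 [209.6 220.4] [0.5742 0.1434 0.1228] (array([0.6113, 0.1049, 0.2295]), array([-0.3106,  0.3243, -0.8935]))
gauge 0.73 [121.5 291.8] [0.542  0.2319 0.093 ] (array([0.6113, 0.1049, 0.2295]), array([-0.3468,  0.6395, -0.6861]))
tab ring [(np.int64(-75), np.int64(0)), (np.int64(-70), np.int64(0)), (np.int64(-65), np.int64(0)), (np.int64(-60), np.int64(0)), (np.int64(-55), np.int64(0)), (np.int64(-50), np.int64(0)), (np.int64(-45), np.int64(0)), (np.int64(-40), np.int64(4)), (np.int64(-35), np.int64(149)), (np.int64(-30), np.int64(157)), (np.int64(-25), np.int64(138)), (np.int64(-20), np.int64(0)), (np.int64(-15), np.int64(0)), (np.int64(-10), np.int64(151)), (np.int64(-5), np.int64(55)), (np.int64(0), np.int64(52)), (np.int64(5), np.int64(56)), (np.int64(10), np.int64(37)), (np.int64(15), np.int64(0)), (np.int64(20), np.int64(0)), (np.int64(25), np.int64(0)), (np.int64(30), np.int64(0)), (np.int64(35), np.int64(0)), (np.int64(40), np.int64(0)), (np.int64(45), np.int64(0)), (np.int64(50), np.int64(0)), (np.int64(55), np.int64(0)), (np.int64(60), np.int64(0)), (np.int64(65), np.int64(0)), (np.int64(70), np.int64(0))]
-30 h 0.0106; -20 h 0.0097; -10 h 0.0188; 0 h 0.0236; 10 h 0.0235; 
bar 1399 ((7.794169902801514, 2.1846656799316406), (43.734107971191406, 35.35611343383789), 21.02141761779785)
0.013513446676839135 118.5029743378982 [0.5223 0.2884 1.0252] f along n 16.771439206487077
err [ 0.0001 -0.0001 -0.0001 -0.0106]Traceback (most recent call last):
  File "look.py", line 11, in <module>
    r=eyes.outline_of("steam_unit",w)[0]["region"]&(w["range_z"]>0)
      ~~~~~~~~~~~~~~~~~~~~~~~~~~~~~~~^^^
IndexError: list index out of range
```

View pics/w5.png

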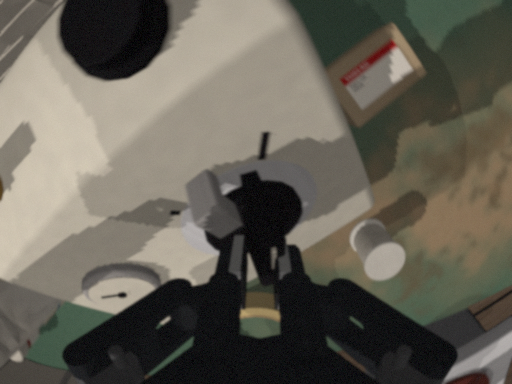

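The tab has passed the stop and reads about 1.2 rad, short of the long mark. I'll turn a little further with a softer grip, still pushed in.

{"fn": "apply_moves", "kwargs": {"plan": [[0.0,0.0,0.0,0.0,0.0],[0.0,0.0,-0.0004,-0.0001,0.06],[0.0,0.0001,-0.0008,-0.0002,0.12],[0.0,0.0001,-0.0012,-0.0003,0.18],[0.0,0.0001,-0.0012,-0.0003,0.18]], "newtons": 20}}

```text
t: 7.93
tool_pos: [0.5356, 0.1404, 0.2613]
tool_rot: [-2.997, 0.936, -0.001]
contact_force: [-6.1, -4.6, 14.3]
opening: 0.0135
grip_force: 141.4
```

```bash
cat > tab.py <<'E'
from plan import *
import sys
for f in sys.argv[1:]:
    d=np.load(f+".npz");C=wcloud(dict(range_z=d["z"],K=d["K"],hand_eye=d["he"]),d["M"])
    P=(C-c)@np.stack([S,L,n]).T;s=P[...,0]+.019;l=P[...,1]+.038
    r=np.hypot(s,l);g=np.degrees(np.arctan2(l,s));h=P[...,2]
    t=(r>.031)&(r<.036)&(h>.003)&(h<.020)&(abs(g)>18)&(abs(g)<65)
    a=np.arctan2(np.mean(l[t]),np.mean(s[t]));print(f,t.sum(),"tab angle",np.degrees(a),"theta",.655-a,"range",np.percentile(g[t],[2,98]),"h",np.median(h[t]))
E
sed -i 's/^r=eyes.outline/sys.exit()\nr=eyes.outline/' look.py
python3 look.py w6; python3 tab.py w1 w2 w5 w6; python3 -c "
from plan import *
o=telemetry.get_obs();print(o['opening'],o['grip_force'],o['contact_force'],o['wrist_torque'],np.dot(o['contact_force'],n))"
```

```text
7.9333 [0.5356 0.1404 0.2613] [0.1217 0.0172 1.8998 0.0017 1.2234 2.2971] x [ 0.8224 -0.5689 -0.0002] 0.01348328172640745 [-6.0728 -4.5594 14.2868]
knob_grip 0.81 [266.4 246.8] [0.549  0.1284 0.1178] (array([0.6043, 0.0934, 0.2303]), array([-0.4252,  0.2671, -0.8648]))
knob_grip 0.26 [186.7 179.4] [0.5915 0.1418 0.1061] (array([0.6043, 0.0934, 0.2303]), array([-0.0962,  0.3627, -0.9269]))
stop_top 0.98 [200.5 231.4] [0.5729 0.145  0.123 ] (array([0.6043, 0.0934, 0.2303]), array([-0.2572,  0.418 , -0.8713]))
stop_top 0.26 [264.6 248.2] [0.5488 0.1291 0.1176] (array([0.6043, 0.0934, 0.2303]), array([-0.4252,  0.2744, -0.8625]))
gauge 0.64 [137.  308.5] [0.57   0.172  0.1529] (array([0.6043, 0.0934, 0.2303]), array([-0.2984,  0.6807, -0.669 ]))
gauge 0.62 [283.1 322.6] [0.539  0.1289 0.156 ] (array([0.6043, 0.0934, 0.2303]), array([-0.6209,  0.3367, -0.7079]))
w1 61 tab angle 36.737735948290904 theta 0.013805547974042542 range [30.9633 44.7544] h 0.01564952662239499
w2 131 tab angle 36.8977282859081 theta 0.011013154904660039 range [31.3524 45.2666] h 0.015511993297958796
w5 412 tab angle -27.86545272594072 theta 1.1413438976264947 range [-34.7735 -21.3759] h 0.009804362850774163
w6 399 tab angle -37.711014096203186 theta 1.3131813602447393 range [-44.9326 -31.4586] h 0.010236249640281789
0.01368104627502061 141.25597910082433 [-5.5134 -5.8324 15.3394] [1.6715 0.0946 1.5652] 16.288169412495886
```

1.31 rad now, so I need about 0.04 more, then let go.

{"fn": "apply_moves", "kwargs": {"plan": [[0.0,0.0,-0.0002,-0.0001,0.03],[0.0,0.0,-0.0003,-0.0001,0.045],[0.0,0.0,-0.0003,-0.0001,0.045]]}}

```text
t: 8.38
tool_pos: [0.5358, 0.1409, 0.2614]
tool_rot: [-2.975, 1.0, -0.001]
contact_force: [-6.9, -3.3, 14.9]
opening: 0.0137
grip_force: 146.4
```

```bash
python3 look.py w7 >/dev/null; python3 tab.py w7; python3 -c "
from plan import *
o=telemetry.get_obs();print(o['opening'],o['grip_force'],o['contact_force'],o['wrist_torque'],np.dot(o['contact_force'],n))"
```

```text
w7 398 tab angle -40.20506008933012 theta 1.356710674520976 range [-47.3945 -33.7253] h 0.010455622715644998
0.013340060227521395 146.39459911646554 [-6.1991 -5.33   15.2785] [1.9471 0.0333 1.7422] 16.57196313100042
```

{"fn": "apply_moves", "kwargs": {"plan": [[0.02,0,0,0,0],[0.03,0,0,0,0],[0.04,0,0,0,0],[0.04,0,0,0,0],[0.04,0,0,0,0]]}}

```text
t: 9.0
tool_pos: [0.5328, 0.1378, 0.2595]
tool_rot: [2.961, -1.0, -0.02]
contact_force: [-24.2, -18.1, 26.4]
opening: 0.0399
grip_force: 18.1
```

```bash
python3 look.py w8 |head -1; python3 tab.py w8; python3 -c "
from plan import *
o=telemetry.get_obs();M=T(o);print(o['opening'],o['contact_force'],rel(M,-.695,0))"
```

```text
9.0 [0.5328 0.1378 0.2595] [ 0.1197  0.0167  1.9036 -0.0097  1.2396  2.3448] x [ 0.7954 -0.6061 -0.0067] 0.0398897170438038 [-24.2203 -18.1154  26.3769]
w8 400 tab angle -41.62653262954461 theta 1.3815200505744065 range [-48.9901 -35.4782] h 0.010277210908162674
0.039997329923061466 [-22.9356 -17.7209  25.5209] [-0.0022  0.0018 -0.0087 -0.2367]
```

A fully opened finger now leans on something, probably the skirt or stop. I'll narrow the jaw and back straight out along the knob's axis.

{"fn": "apply_moves", "kwargs": {"plan": [[0.03,0,0,0,0],[0.03,-0.002,0.002,-0.004,0],[0.03,-0.004,0.004,-0.008,0],[0.03,-0.006,0.0064,-0.0123,0],[0.03,-0.009,0.0095,-0.0184,0]]}}

```text
t: 9.62
tool_pos: [0.5215, 0.1384, 0.2761]
tool_rot: [2.975, -1.006, -0.005]
contact_force: [0.4, 0.5, -0.5]
opening: 0.0302
grip_force: 0.0
```

```bash
python3 look.py w9 |head -1; python3 tab.py w9
```

```text
9.6167 [0.5215 0.1384 0.2761] [ 0.1213 -0.0338  1.9233  0.0007  1.2552  2.3441] x [ 0.7947 -0.6069 -0.0026] 0.03019604543623699 [ 0.4142  0.5008 -0.4701]
w9 201 tab angle -41.03437807149492 theta 1.3711850038557474 range [-48.5073 -35.1342] h 0.0158338292847974
```

The knob has sprung out (tab height 15.8 mm, as at the start) at about 1.37 rad. Retreating.

{"fn": "apply_moves", "kwargs": {"plan": [[0.03,-0.008,0.0085,-0.016,0],[0.03,-0.016,0.017,-0.033,0],[0.03,-0.018,0.019,-0.06,0],[0.03,-0.018,0.019,-0.09,0],[0.03,-0.018,0.019,-0.12,0],[0.03,-0.018,0.019,-0.12,0],[0.03,-0.018,0.019,-0.12,0]]}}

```text
t: 10.4
tool_pos: [0.4971, 0.1345, 0.3996]
tool_rot: [-2.974, 1.005, -0.006]
contact_force: [-0.1, 0.4, 0.3]
opening: 0.0302
grip_force: 0.0
```

```bash
python3 look.py w10 |head -1; python3 tab.py w10; python3 ang.py w10|tail -1
python3 -c "
from h import *
import cv2
im=eyes.get_image('top')
a=cv2.imread('pics/top0.png')
w=cv2.imread('pics/w10.png');f=cv2.resize
cv2.imwrite('pics/fin.png',np.vstack([np.hstack([f(a[120:260,50:330],(400,200)),f(im['img'][120:260,50:330],(400,200))]),f(w,(800,600))[0:380]]))"
```

```text
10.4 [0.4971 0.1345 0.3996] [ 0.1196 -0.2126  1.8717  0.0002  1.478   2.3423] x [ 0.7949 -0.6067  0.0031] 0.030157939428241416 [-0.1293  0.3509  0.2857]
w10 55 tab angle -40.26890074329814 theta 1.3578249041293444 range [-48.7619 -35.0445] h 0.015291536223151282
bar 728 ((-1.1017494201660156, -0.16900634765625), (14.039591789245605, 45.6088981628418), 50.49083709716797)
```

View pics/fin.png

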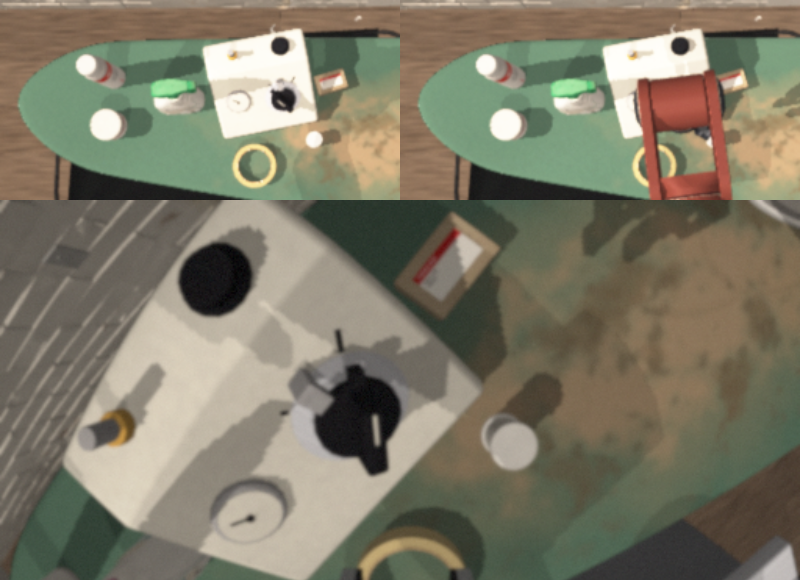

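The final view shows the knob out, its pointer at about (350,375) aiming at the long mark at (338,340). The bar reads about 1.35 rad, and the bystanders in view haven't moved. Handing in.

```bash
python3 -c "
from station import ctrl
print(ctrl.finish_job())"
```

```text
the job is handed in; nothing more can be done
None
```

The steam is open: I pushed the knob in, turned it past the safety stop to the full-steam mark (about 1.35 rad) and let it spring back out; the job is handed in. An opened finger briefly leaned on the knob or stop at about 40 N before I backed out, and the bystanders I could see had not moved.

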